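# Clamp a freshly bonded port cover

## Task

The hub of the port cover standing on the clamp base has just been glued on: clamp it while the glue sets. Push the clamp's blue free jaw gently down its bar (press on its yellow pad, with no more than about 15 N) until the foot meets the hub and the jaw tilts up and binds on the bar; only then take the red handle and turn it clockwise about half a turn to make it firmly tight without crushing the hub, and let go. Leave the cover where it stands on the base and everything else on the bench alone.

Things in the scene. Friction and masses are not known exactly. Their poses are not given: they have to be found in the camera images.
- base: clamp station, fixed to the bench: aluminium plate 285 x 130 x 20 mm, from x = -130 to +155 mm; origin under it, z up, x along its length. The clamp's upright steel bar (12 mm along x, 30 mm along y, top 257 mm above the bench) stands at x = +80 mm, y = 0 here, in a blue foot 42 mm high; the jaw reaches from it towards -x.
- jaw: blue free jaw: collar 33 x 46 x 66 mm around the bar (origin at its middle, on the bar's axis, z up along the bar) and an arm 26 wide, 20 thick, to 165 mm along -x. Sprung level (3 N m/rad), stays where left. Its black foot hangs 145 mm from the bar, 45 to 69 mm below the arm's middle (varies, not reported). Tilted up about 0.08 rad (5 degrees) it binds on the bar and stays so when let go.
- jaw_push (a point): middle of the top of the yellow push pad (36 mm along the arm, 26 across), 72 mm from the bar's axis, 22 mm above the jaw's origin; jaw's axes. The bar ends up 130 mm above it. The jaw slides with 1 to 3 N here; once the foot meets the hub, some 12 mm more with a held push rising to 6 to 10 N tilts and binds it; more only loads the hub. Hard pushes at the arm's far end tilt it down and jam it.
- handle_centre (a point): centre of the red handle: 40 mm long (x), 16 thick (y, grip here), 44 tall (z), 145 mm from the bar, 50 mm above the jaw's origin, 18 mm clear of the arm. Turns on the spot, friction 0.12 N m, and stays; clockwise from above drives the sprung foot down 2.4 mm/rad; 8 to 18 rad are left. With the jaw bound each rad adds about 8 N, half a turn about 25 N; if not yet bound the jaw lifts instead.
- screw: the clamp's screw with the red handle; origin on its axis, 36 mm below the handle's centre, axes as the handle's.
- cover: the work, a port cover: steel disc 110 mm across, 8 thick, with a blue seal ring, and on it the white hub, 52 mm across, its flat top 48 mm above the origin (centre of the disc's underside). It stands loose on the base plate under the foot, at x about -65 mm, y about 0 in the base's frame; about 0.6 kg.
- spare_cover: a second port cover like the one under the clamp (steel disc 110 mm across with a white hub, 48 mm tall), lying on the bench; origin at the centre of its underside. Bystander.
- glue: glue bottle, 42 mm across, 130 mm tall, yellow label and red cap; origin under its centre. Bystander.
- driver: screwdriver lying on the bench. Bystander.
- valve: small brass valve fitting, 36 mm across, 52 mm tall, standing; origin under its centre. Bystander.
- jar: amber glass jar, 60 mm across, 70 mm tall; origin under its centre. Bystander.
- carton: small cardboard carton 90 x 70 x 50 mm; origin under its centre. Bystander.
Mind the look-alikes: they are no part of the job. Leave any green, orange or purple look-alike of the cover alone.

How it is judged (in metres and radians):
On the way, in this order (a step that is already met when the one before it is completed fails the run):
1. the jaw's foot bears on the cover's hub and the jaw is tilted up and bound on the bar (more than 0.055 rad), before it is screwed tight (angle between jaw's own z axis and vertical above 0.055 rad and contact force between cover and jaw above 1 N), for 0.2 s.
2. the handle is screwed tight: more than 18 N between foot and cover (angle between jaw's own z axis and vertical above 0.055 rad and contact force between cover and jaw above 18 N), for 0.2 s.
At the end, for the whole second after the job is handed in: The jaw stands tilted up (more than 0.055 rad) and holds the cover with 16 to 55 N; the cover is at rest, flat on the base, within about 18 mm of the point under the foot along each of the base's axes; everything is let go (angle between jaw's own z axis and vertical above 0.055 rad and contact force between cover and jaw between 16 and 55 N and linear speed of cover below 0.02 m/s and angle between cover's own z axis and vertical below 0.03 rad and x of cover in the frame of base between -0.083 and -0.047 m and y of cover in the frame of base between -0.018 and 0.018 m); the robot touches nothing.
It fails at once if the handle is taken hold of (over 3 N) while the jaw is not yet tilted up and bound (contact force between the fingers and screw above 3 N and angle between jaw's own z axis and vertical below 0.045 rad).
It fails at once if the cover is loaded with more than 20 N by pushing on the jaw instead of turning the handle (contact force between cover and jaw above 20 N and contact force between the fingers and jaw above 3 N and contact force between the fingers and screw below 1 N).
It fails at once if the cover is pressed with more than 60 N (hub crushed) (contact force between cover and jaw above 60 N).
It fails at once if the fingers press on the cover with more than 8 N (contact force between the fingers and cover above 8 N).
It fails at once if another thing on the bench is moved by more than 20 mm (distance of any of spare_cover, glue, driver, valve, jar, carton from where it was at the start of the episode above 0.02 m).
It also fails if it takes over 72 s, if anything falls off the work surface, if the arm or the gripper's body presses on something with over 40 N, if the wrist force passes 120 N, or if a joint passes its speed limit or range.

## Robot

A 6-joint arm with a two-finger parallel gripper is mounted at the origin on the work surface. World frame = base frame: x ahead of the robot, y to its left, z up, the work surface at z = 0. Lengths are in mm, angles in rad, forces in N, time in s.
With the tool pointing down it reaches from about 350 to 775 mm from the base axis. Payload 7.3 kg.
Tool frame: the origin (TCP) lies midway between the tips of the shut fingers; the grasp point (between the pads) lies 19 mm behind it (grip_depth is the distance from the TCP to the grasp point, in mm); z points along the fingers, y is the direction in which the jaws open and shut (so a half turn about z gives the same grasp; the last joint's range is limited). The gripper opens to 92 mm and grips with 3 to 60 N. Pads are 19 mm wide; open, the fingers measure 130 mm over their backs; the gripper's body (75 mm by 190 mm) begins 47 mm behind the grasp point.
Start: joints at [-1.457, 0.342, 1.524, -0, 1.275, -0.146], TCP at [134.888, -507.396, 226.741] pointing down, gripper open.
Joint ranges: [-2.53, 2.53], [-0.77, 2.02], [0.04, 2.7], [-1, 4.14], [0.28, 2.66], [-3.11, 3.11]. Speed limits (rad/s): [2.57, 2.57, 3.14, 3.14, 3.14, 3.14].

## Interface

Orientations are given as [roll, pitch, yaw] about the fixed x, y, z axes, in that order (R = Rz(yaw) Ry(pitch) Rx(roll)).
In Python, from plant import get_obs, capture, close_job, spot_in, silhouettes, mark_of, grip_depth gives the robot as it stands.
- The arm moves only by the tool servo_tool, never from a script. Its arguments are lists of equal length, an entry for each row: "slide": the shift along the tool's x, y, z normalised to -1 to 1, where 1 is 20 cm, a list of three; "rot": the turn, a rotation vector about the tool's x, y, z normalised to -1 to 1, where 1 is pi rad, a list of three; "claw": the finger opening in mm, from 0 to 91.8. A call has 1 to 5 rows; each row is the pose to reach, as a shift and turn from the pose commanded when the call began, along the tool's axes at that moment, turning the shorter way round; what a row does not reach only later rows make up. A row lasts 1/8 s, in which the tool goes at most 62.5 mm and 10.7 degrees, less where a joint would pass 70% of its speed; a pose out of reach is approached as far as the arm can. A call with a number of a shift or a turn outside -1 to 1 is refused whole. A call with a gripper value outside its range is refused whole. The fingers move at their own pace and stop on an object; the grip force is fixed at half the most. Time passes only in rows, so rows that repeat a pose let the fingers close. It gives the time, the measured TCP pose, the force and the opening at its end, in the units of the state.
- get_obs(): the state, without advancing time (a new reading comes with each control period).
- capture(name): name is "scene" or "top" or "wrist"; returns a dict with "frame" (384x512x3 uint8, red, green, blue), "depth" (384x512 float32, mm along the optical axis (not along the pixel's ray), 0 where there is no reading), "vertical_fov" (degrees; the focal length in pixels is half the picture's height over the tangent of half this angle, whatever the lens; pixels are square), "cx", "cy" (the principal point, pixels), "position" and "rotation" of the camera in the world. Camera axes: x right, y down, z forward; pixel columns grow to the right and rows downward; lengths in mm; the calibration is good to about 2 mm. A picture is of the moment at which its call begins.
- close_job(): hands the job in, once; it reports no verdict.
Trained networks look in the newest picture that a camera, given by its name, has taken for a name from the list of things; names that differ only in an ending like _2 or _b are one class to them, and where a whole thing is asked for, a point or a joint stands for the part that bears it (a point fixed in the world has none). Each returns a list of dicts, best first, with "confidence" (0 to 1); they miss things now and then, are a little off and sometimes report something else, mostly with a low value. They report only what shows in the picture. A call takes as long as a camera call. They do not tell look-alikes from the thing itself.
- spot_in(query, camera): "box" ([left, top, right, bottom] in pixels, round what is visible of it).
- silhouettes(query, camera): "pixels" (384x512 bool, what is visible of it) and "box" ([left, top, right, bottom] in pixels, round what is visible of it).
- mark_of(query, camera): "xy" ([column, row] in pixels: a listed point, or the origin of a listed thing).
The state is a dict: "time": time; "joint_positions": joint angles; "dq": joint speeds; "tau": joint torques, N m; "tool_pos": TCP position; "tcp_rot": TCP orientation; "contact_force": force on the tool from outside, world axes, zero at the start; "moment": the same for the moment, N m; "grip_width": finger opening in mm.
Only numpy, scipy, OpenCV 4.12 (cv2) and the standard library are available. Lean on these libraries where they do the work, as an engineer would, in place of code of your own. Each camera call takes 0.05 s, during which the arm holds its last target. There are 200 camera calls.

## Working session

There is one attempt and no reset: what is moved stays moved. The work goes in short steps, Python scripts to look and compute and a tool call to move; the robot and the scene stay as the last step left them, time stands still between calls to the robot, and variables do not carry over. Pictures are saved under pics/ and viewed, about 8 in all and at most 12, crops included, and the job is handed in when it is done.

Besides the shell and the picture viewer there is one more tool, called after "Request:" by a JSON object that holds its "method" and its "body". servo_tool: Moves the arm, as the interface text tells. Scaled input: -1 to 1 covers 20 cm each way for a shift and pi rad each way for a turn. Its arguments: {"type":"object","properties":{"slide":{"type":"array","items":{"type":"array","items":{"type":"number"}}},"rot":{"type":"array","items":{"type":"array","items":{"type":"number"}}},"claw":{"type":"array","items":{"type":"number"}}},"required":["slide","rot","claw"]}

```bash
mkdir -p pics; cat > h.py <<'E'
import numpy as np, cv2
from plant import *
def ray(c,u,v):
    f=192/np.tan(np.radians(c["vertical_fov"])/2)
    return f
def P(c,u,v,d=None):
    f=ray(c,u,v); 
    if d is None: 
        w=c["depth"][int(v)-1:int(v)+2,int(u)-1:int(u)+2]; d=np.median(w[w>0])
    p=np.array([(u-c["cx"])/f,(v-c["cy"])/f,1])*d
    return np.array(c["rotation"])@p+np.array(c["position"])
def cloud(c,m):
    v,u=np.nonzero(m&(c["depth"]>0)); d=c["depth"][v,u]; f=ray(c,0,0)
    p=np.stack([(u-c["cx"])/f*d,(v-c["cy"])/f*d,d],1)
    return p@np.array(c["rotation"]).T+np.array(c["position"])
E
python3 - <<'E'
from h import *
np.set_printoptions(precision=1,suppress=True)
ims=[]
for n in ("scene","top"):
    c=capture(n); ims.append(c["frame"]); print(n,c["position"],c["vertical_fov"])
    for q in ("jaw","jaw_push","handle_centre","base","cover","screw","glue"):
        try:
            for r in mark_of(q,n)[:2]:
                u,v=r["xy"]; print(q,r["confidence"],u,v,P(c,u,v))
        except Exception as e: print(q,e)
    cv2.imwrite(f"pics/{n}1.png",c["frame"][...,::-1])
    np.savez(n+".npz",**{k:np.array(x) for k,x in c.items()})
print(get_obs())
E
```

```text
scene [1471.9  -66.  1200.8] 42.23171861284309
jaw 0.84 300.6 225.5 [3112.4 1574.6 2841.4]
jaw_push 0.77 308.4 199.8 [3140.6 1602.7 2869.5]
handle_centre 0.56 315.6 174.8 [3107.  1569.2 2835.9]
base 0.91 307.3 246.1 [3272.1 1734.2 3001. ]
base 0.57 315.0 226.9 [3267.  1729.1 2995.9]
cover 0.93 230.8 256.7 [3801.  2263.2 3530. ]
cover 0.88 332.1 155.6 [3428.1 1890.2 3157. ]
screw 0.47 319.7 186.9 [3112.3 1574.5 2841.3]
glue 0.71 384.2 284.3 [2666.3 1128.5 2395.3]
top [ 312.9  -10.8 1481. ] 52.90110862216619
jaw 0.9 219.9 144.5 [-1343.9 -1667.7  -175.9]
jaw_push 0.8 210.6 163.4 [-1248.3 -1572.1   -80.3]
handle_centre 0.53 198.8 183.1 [-1130.4 -1454.2    37.6]
base 0.7 215.4 174.5 [-1524.9 -1848.6  -356.8]
cover 0.81 276.7 121.6 [-2233.7 -2557.5 -1065.7]
cover 0.79 275.8 174.7 [-2176.8 -2500.6 -1008.8]
screw 0.54 200.4 182.4 [-1080.  -1403.8    88. ]
glue 0.57 211.0 163.9 [-1254.6 -1578.3   -86.5]
glue 0.45 168.8 134.1 [ -974.5 -1298.2   193.6]
{'time': 0.8, 'joint_positions': array([-1.5,  0.3,  1.5, -0. ,  1.3, -0.1]), 'dq': array([-0.,  0.,  0., -0.,  0.,  0.]), 'tau': array([  0. , -43.1, -24.4,   0.1,   0. ,   0. ]), 'tool_pos': array([ 134.9, -507.4,  226.8]), 'tcp_rot': array([3.1, 0. , 0.3]), 'contact_force': array([-0.6,  0.5, -0.1]), 'moment': array([-0.,  0.,  0.]), 'grip_width': 91.63166002850419}
```

View pics/scene1.png

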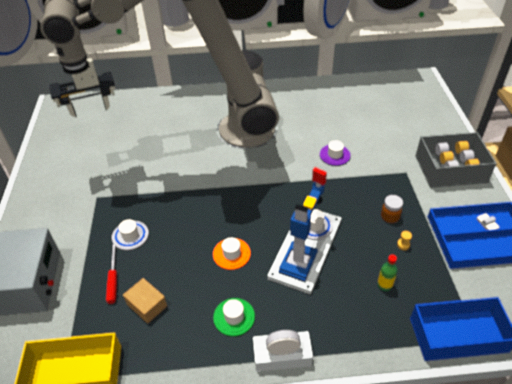

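View pics/top1.png

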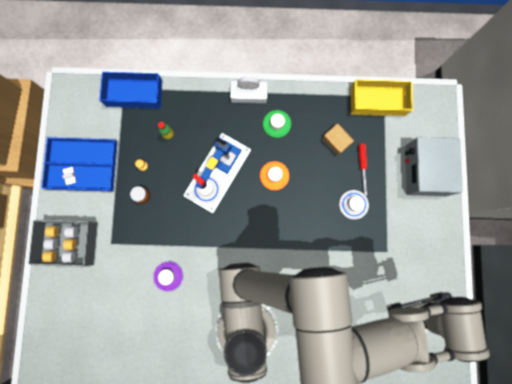

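```bash
sed -i 's/np.array(c\["rotation"\])/Rm(c)/' h.py; cat >> h.py <<'E'
from scipy.spatial.transform import Rotation as R
def Rm(c):
    r=np.array(c["rotation"]); return R.from_euler("xyz",r).as_matrix() if r.shape==(3,) else r
E
python3 - <<'E'
from h import *
np.set_printoptions(precision=1,suppress=True)
for n in ("scene","top"):
    c=np.load(n+".npz"); print(c["rotation"],c["cx"],c["cy"])
    L={"scene":dict(jaw=(300.6,225.5),push=(308.4,199.8),h=(315.6,174.8),base=(307.3,246.1),cov=(319,226)),"top":dict(jaw=(219.9,144.5),push=(210.6,163.4),h=(198.8,183.1),base=(215.4,174.5),hub=(206,188))}[n]
    for k,(u,v) in L.items(): print(k,P(c,u,v))
    hsv=cv2.cvtColor(c["frame"],cv2.COLOR_RGB2HSV); 
    X=cloud(c,np.ones((384,512),bool)).reshape(-1,3)
    col=hsv[c["depth"]>0]
    near=(abs(X[:,0]-420)<200)&(abs(X[:,1]-130)<130)
    H,S,V=col.T.astype(int)
    for nm,m in dict(red=((H<8)|(H>172))&(S>150)&(V>90),yel=(H>18)&(H<34)&(S>140)&(V>120),blue=(H>95)&(H<125)&(S>140)).items():
        q=X[m&near&(X[:,2]>30)]; print(nm,len(q),q.mean(0),q.min(0),q.max(0), np.percentile(q[:,2],[50,80,90,95]))
    m=near&(S<50)&(V>150)&(X[:,2]>10)&(X[:,2]<35); q=X[m]
    print("plate",len(q),cv2.minAreaRect(q[:,:2].astype(np.float32)))
E
```

```text
[-2.4  0.   1.5] 258.5952378159498 187.1587450422113
jaw [663.7  97.9 207.7]
push [576.8 132.5 207.4]
h [522.1 159.2 245.7]
base [607.5 132.9  41.9]
cov [542.  178.5  48.4]
red 171 [525.6 167.8 244.8] [506.5 152.6 218.2] [539.  184.5 262.4] [247.2 257.5 258.6 259.3]
yel 108 [585.7 133.9 207.5] [553.4 115.8 196.8] [605.1 150.5 212.2] [207.6 209.6 210.1 210.9]
blue 199 [556.8 150.8 149. ] [501.3  74.8  30. ] [619.6 212.4 203.3] [194.6 199.  200.4 201.2]
plate 640 ((554.6760864257812, 149.33175659179688), (132.01487731933594, 214.4485321044922), 61.63438034057617)
[-3.  -0.  -1.5] 253.9528792051638 187.91191320773353
jaw [642.2 105.4 217.5]
push [578.1 134.6 210. ]
h [511.6 172.3 199.8]
base [574.1 135.5  23.9]
hub [514.1 163.3  70.3]
red 59 [515.8 166.1 253.9] [501.8 150.8 191.7] [532.4 184.  264.7] [257.1 260.  260.9 262.5]
yel 70 [579.9 131.8 207.1] [563.  117.2 187.7] [598.1 147.1 212.8] [208.3 210.3 210.9 211.4]
blue 202 [578.3 126.  134.6] [499.1  72.6  33.3] [619.9 181.6 204.1] [193.3 197.4 199.  200.3]
plate 946 ((462.6389465332031, 188.8527069091797), (146.04852294921875, 402.25933837890625), 66.33391571044922)
```

```bash
cat > go.py <<'E'
import sys; from h import *
# usage: go.py x y z yaw [tilt] : from measured pose
x,y,z,yaw=map(float,sys.argv[1:5])
o=get_obs(); A=R.from_euler("xyz",o["tcp_rot"]); B=R.from_euler("xyz",[np.pi,0,yaw])
if len(sys.argv)>5: # lean of tool top towards the bar by tilt
    d=np.array([.88,-.475,0]); B=R.from_rotvec(float(sys.argv[5])*np.cross([0,0,1],d))*B
s=A.inv().apply(np.array([x,y,z])-o["tool_pos"])/200; w=(A.inv()*B).as_rotvec()/np.pi
print("t",o["time"],"pos",o["tool_pos"].round(1),"rpy",o["tcp_rot"].round(3),"q",o["joint_positions"].round(2),"F",o["contact_force"].round(1))
print("slide",s.round(4),"rot",w.round(4))
E
python3 go.py 580 132.5 300 2.65
```

```text
t 0.8 pos [ 134.9 -507.4  226.8] rpy [3.141 0.    0.26 ] q [-1.46  0.34  1.52 -0.    1.28 -0.15] F [-0.6  0.5 -0.1]
slide [ 2.9727 -2.5204 -0.3667] rot [ 0.000e+00  1.000e-04 -7.608e-01]
```

Request:
{"method": "servo_tool", "body": {"slide": [[0.25, -0.2, -0.2], [0.5, -0.4, -0.36], [0.75, -0.63, -0.36], [0.95, -0.8, -0.36], [0.95, -0.8, -0.36]], "rot": [[0, 0, -0.05], [0, 0, -0.1], [0, 0, -0.15], [0, 0, -0.2], [0, 0, -0.25]], "claw": [0, 0, 0, 0, 0]}}

```text
time: 1.42
tool_pos: [278.8, -301.3, 299.4]
tcp_rot: [3.14, 0.0, 1.054]
contact_force: [0.1, -0.5, -0.4]
grip_width: 46.2
```

```bash
python3 go.py 580 132.5 300 2.65
```

```text
t 1.425 pos [ 278.8 -301.3  299.4] rpy [3.14  0.    1.054] q [-1.01  0.07  1.67  0.    1.4  -0.5 ] F [ 0.1 -0.5 -0.4]
slide [ 2.6297  0.2378 -0.0027] rot [ 3.00e-04  4.00e-04 -5.08e-01]
```

Request:
{"method": "servo_tool", "body": {"slide": [[0.25, 0.02, 0], [0.5, 0.05, 0], [0.75, 0.07, 0], [1, 0.1, 0], [1, 0.1, 0]], "rot": [[0, 0, -0.05], [0, 0, -0.1], [0, 0, -0.15], [0, 0, -0.2], [0, 0, -0.25]], "claw": [0, 0, 0, 0, 0]}}

```text
time: 2.05
tool_pos: [396.4, -138.3, 298.8]
tcp_rot: [3.141, -0.0, 1.841]
contact_force: [0.4, -0.5, 0.1]
grip_width: 0.5
```

```bash
python3 go.py 580 132.5 300 2.65
```

```text
t 2.05 pos [ 396.4 -138.3  298.8] rpy [ 3.141 -0.     1.841] q [-0.52  0.09  1.65  0.    1.4  -0.79] F [ 0.4 -0.5  0.1]
slide [ 1.0597  1.246  -0.0049] rot [ 0.0003  0.     -0.2575]
```

Request:
{"method": "servo_tool", "body": {"slide": [[0.18, 0.2, 0], [0.36, 0.42, 0], [0.54, 0.63, 0], [0.7, 0.83, 0], [0.7, 0.83, 0]], "rot": [[0, 0, -0.05], [0, 0, -0.1], [0, 0, -0.15], [0, 0, -0.2], [0, 0, -0.2575]], "claw": [0, 0, 0, 0, 0]}}

```text
time: 2.68
tool_pos: [520.7, 39.8, 298.0]
tcp_rot: [3.141, -0.001, 2.649]
contact_force: [0.9, -1.1, 0.9]
grip_width: 0.4
```

```bash
python3 go.py 580 132.5 300 2.65
cat > look.py <<'E'
import sys; from h import *
np.set_printoptions(precision=1,suppress=True)
n=sys.argv[1]
c=capture("wrist"); cv2.imwrite(f"pics/{n}.png",c["frame"][...,::-1]); print(c["position"])
for q in ("jaw","jaw_push","handle_centre"):
    for r in mark_of(q,"wrist")[:1]: print(q,r["confidence"],r["xy"],P(c,*r["xy"]))
X=cloud(c,np.ones((384,512),bool)); H,S,V=cv2.cvtColor(c["frame"],cv2.COLOR_RGB2HSV)[c["depth"]>0].T.astype(int)
near=(abs(X[:,0]-560)<80)&(abs(X[:,1]-140)<70)
for nm,m in dict(red=((H<8)|(H>172))&(S>150)&(V>60),yel=(H>18)&(H<34)&(S>140)&(V>100)).items():
    q=X[m&near&(X[:,2]>90)]
    if len(q)<30: continue
    z=np.percentile(q[:,2],90); t=q[abs(q[:,2]-z)<4].astype(np.float32)
    print(nm,len(q),"top z",z,cv2.minAreaRect(t[:,:2]), "median z",np.median(q[:,2]))
E
python3 look.py w1
```

```text
t 2.675 pos [520.7  39.8 298. ] rpy [ 3.141e+00 -1.000e-03  2.649e+00] q [-0.07  0.29  1.4   0.    1.45 -1.15] F [ 0.9 -1.1  0.9]
slide [-0.0421  0.5486 -0.0099] rot [ 0.0001 -0.0002 -0.0002]
[457.   74.7 455.4]
jaw_push 0.63 [392.1, 201.9] [580.6 137.5 207.4]
handle_centre 0.72 [418.1, 114.8] [510.3 160.  257.3]Traceback (most recent call last):
  File "look.py", line 13, in <module>
    print(nm,len(q),"top z",z,cv2.minAreaRect(t[:,:2]), "median z",np.median(q[:,2]))
                              ~~~~~~~~~~~~~~~^^^^^^^^^
cv2.error: OpenCV(4.12.0) /io/opencv/modules/imgproc/src/convhull.cpp:143: error: (-215:Assertion failed) total >= 0 && (depth == CV_32F || depth == CV_32S) in function 'convexHull'
```

View pics/w1.png

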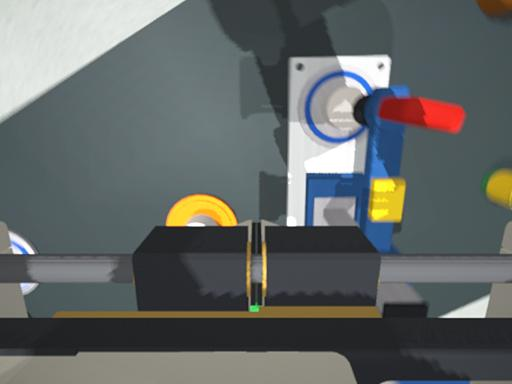

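```bash
sed -i 's/cv2.minAreaRect(t\[:,:2\])/cv2.minAreaRect(np.ascontiguousarray(t[:,:2]))/' look.py; python3 look.py w1
```

```text
[456.   72.7 456. ]
jaw 0.74 [372.4, 263.6] [502.6  79.2 387.8]
jaw_push 0.83 [394.6, 202.0] [582.  135.6 207.4]
handle_centre 0.61 [422.7, 111.9] [510.4 160.3 257.7]
red 2127 top z 257.7696894136617 ((516.6033325195312, 168.70001220703125), (40.07648468017578, 15.830805778503418), 49.3865966796875) median z 256.3783080158509
yel 1637 top z 389.0619885961337 ((512.8676147460938, 72.52924346923828), (5.7179646492004395, 2.0579240322113037), 64.03909301757812) median z 206.9077679505107
```

```bash
python3 go.py 580.5 133.5 225 2.65
```

```text
t 3.075 pos [519.4  36.4 299. ] rpy [3.141 0.    2.637] q [-0.08  0.29  1.4  -0.    1.45 -1.14] F [0.1 0.5 0.7]
slide [-0.0326  0.5726  0.3698] rot [ 0.      0.0001 -0.0042]
```

Request:
{"method": "servo_tool", "body": {"slide": [[0, 0.2, 0], [-0.02, 0.4, 0], [-0.033, 0.573, 0], [-0.033, 0.573, 0.2], [-0.033, 0.573, 0.37]], "rot": [[0, 0, 0], [0, 0, 0], [0, 0, -0.004], [0, 0, -0.004], [0, 0, -0.004]], "claw": [0, 0, 0, 0, 0]}}

```text
time: 3.7
tool_pos: [580.4, 134.3, 223.5]
tcp_rot: [-3.142, 0.0, 2.651]
contact_force: [0.4, 0.6, 0.3]
grip_width: 0.5
```

Request:
{"method": "servo_tool", "body": {"slide": [[0, 0, 0], [0, 0, 0.03], [0, 0, 0.06]], "rot": [[0, 0, 0], [0, 0, 0], [0, 0, 0]], "claw": [0, 0, 0]}}

```text
time: 4.08
tool_pos: [581.3, 134.1, 214.1]
tcp_rot: [3.14, 0.003, 2.652]
contact_force: [-0.3, -0.5, -0.5]
grip_width: -0.0
```

```bash
python3 go.py 581 133.5 205 2.65
```

```text
t 4.075 pos [581.3 134.1 214.1] rpy [3.140e+00 3.000e-03 2.652e+00] q [ 0.1   0.48  1.34 -0.    1.32 -0.98] F [-0.3 -0.5 -0.5]
slide [-0.0001 -0.0034  0.0454] rot [0.0005 0.0008 0.0005]
```

Request:
{"method": "servo_tool", "body": {"slide": [[0, 0, 0.02], [0, 0, 0.04], [0, 0, 0.06], [0, 0, 0.08], [0, 0, 0.1]], "rot": [[0, 0, 0], [0, 0, 0], [0, 0, 0], [0, 0, 0], [0, 0, 0]], "claw": [0, 0, 0, 0, 0]}}

```text
time: 4.7
tool_pos: [580.4, 134.3, 192.5]
tcp_rot: [-3.142, -0.0, 2.652]
contact_force: [-1.4, 0.2, 1.8]
grip_width: 0.1
```

Request:
{"method": "servo_tool", "body": {"slide": [[0, 0, 0.02], [0, 0, 0.04], [0, 0, 0.06], [0, 0, 0.08], [0, 0, 0.1]], "rot": [[0, 0, 0], [0, 0, 0], [0, 0, 0], [0, 0, 0], [0, 0, 0]], "claw": [0, 0, 0, 0, 0]}}

```text
time: 5.32
tool_pos: [580.5, 134.3, 172.4]
tcp_rot: [-3.142, 0.0, 2.652]
contact_force: [-1.1, 0.6, 2.3]
grip_width: 0.2
```

Request:
{"method": "servo_tool", "body": {"slide": [[0, 0, 0.02], [0, 0, 0.04], [0, 0, 0.06], [0, 0, 0.08]], "rot": [[0, 0, 0], [0, 0, 0], [0, 0, 0], [0, 0, 0]], "claw": [0, 0, 0, 0]}}

```text
time: 5.82
tool_pos: [580.5, 134.2, 156.4]
tcp_rot: [-3.142, 0.0, 2.652]
contact_force: [-1.2, 2.0, 2.1]
grip_width: 0.9
```

Request:
{"method": "servo_tool", "body": {"slide": [[0, 0, 0.01], [0, 0, 0.02], [0, 0, 0.03]], "rot": [[0, 0, 0], [0, 0, 0], [0, 0, 0]], "claw": [0, 0, 0]}}

```text
time: 6.2
tool_pos: [580.5, 134.2, 150.6]
tcp_rot: [-3.142, 0.0, 2.652]
contact_force: [-1.5, 0.6, 2.1]
grip_width: 0.6
```

Request:
{"method": "servo_tool", "body": {"slide": [[0, 0, 0.01], [0, 0, 0.02], [0, 0, 0.02]], "rot": [[0, 0, 0], [0, 0, 0], [0, 0, 0]], "claw": [0, 0, 0]}}

```text
time: 6.58
tool_pos: [580.6, 134.1, 146.5]
tcp_rot: [-3.141, 0.0, 2.652]
contact_force: [-0.5, 0.8, 1.6]
grip_width: 0.3
```

Request:
{"method": "servo_tool", "body": {"slide": [[0, 0, 0.01], [0, 0, 0.02], [0, 0, 0.02]], "rot": [[0, 0, 0], [0, 0, 0], [0, 0, 0]], "claw": [0, 0, 0]}}

```text
time: 6.95
tool_pos: [580.6, 134.2, 142.5]
tcp_rot: [-3.141, 0.0, 2.652]
contact_force: [-0.3, 0.8, 1.3]
grip_width: 0.4
```

Request:
{"method": "servo_tool", "body": {"slide": [[0, 0, 0.01], [0, 0, 0.02], [0, 0, 0.02]], "rot": [[0, 0, 0], [0, 0, 0], [0, 0, 0]], "claw": [0, 0, 0]}}

```text
time: 7.32
tool_pos: [581.2, 133.9, 139.0]
tcp_rot: [3.141, 0.002, 2.652]
contact_force: [2.6, -1.0, 3.2]
grip_width: 0.4
```

Request:
{"method": "servo_tool", "body": {"slide": [[0, 0, 0.01], [0, 0, 0.02], [0, 0, 0.02]], "rot": [[0, 0, 0], [0, 0, 0], [0, 0, 0]], "claw": [0, 0, 0]}}

```text
time: 7.7
tool_pos: [581.9, 133.7, 135.9]
tcp_rot: [3.14, 0.004, 2.652]
contact_force: [1.9, -2.1, 7.7]
grip_width: 0.6
```

Request:
{"method": "servo_tool", "body": {"slide": [[0, 0, 0.005], [0, 0, 0.01], [0, 0, 0.01]], "rot": [[0, 0, 0], [0, 0, 0], [0, 0, 0]], "claw": [0, 0, 0]}}

```text
time: 8.07
tool_pos: [582.3, 133.6, 134.4]
tcp_rot: [3.14, 0.005, 2.652]
contact_force: [2.0, -3.3, 9.0]
grip_width: 0.0
```

Request:
{"method": "servo_tool", "body": {"slide": [[0, 0, 0.005], [0, 0, 0.01], [0, 0, 0.01]], "rot": [[0, 0, 0], [0, 0, 0], [0, 0, 0]], "claw": [0, 0, 0]}}

```text
time: 8.45
tool_pos: [582.8, 133.4, 132.8]
tcp_rot: [3.139, 0.006, 2.652]
contact_force: [3.4, -4.6, 10.9]
grip_width: 0.6
```

```bash
cat > tilt.py <<'E'
import sys; from h import *
np.set_printoptions(precision=1,suppress=True)
for n in sys.argv[1:]:
    c=capture(n); cv2.imwrite(f"pics/{n}_{get_obs()['time']:.1f}.png",c["frame"][...,::-1])
    X=cloud(c,np.ones((384,512),bool)); H,S,V=cv2.cvtColor(c["frame"],cv2.COLOR_RGB2HSV)[c["depth"]>0].T.astype(int)
    d=np.array([.88,-.475]); n2=np.array([.475,.88]); q=X[:,:2]-[516.6,168.7]; a=q@d; b=q@n2
    near=(a>-45)&(a<145)&(abs(b)<45)&(X[:,2]>75)
    red=((H<8)|(H>172))&(S>150)&(V>60); yel=(H>18)&(H<34)&(S>140)&(V>80); blu=(H>95)&(H<125)&(S>120)
    for nm,m in dict(red=red,yel=yel,blue=blu).items():
        k=m&near
        if k.sum()<5: continue
        z=X[k,2]; print(n,nm,k.sum(),"p50,p90",np.percentile(z,[50,90]),"a",a[k].mean(),"b",b[k].mean())
    k=blu&near&(abs(b)<11)&(a<115); k2=k&(a>-20)
    for lo in range(-20,150,15):
        s=k&(a>=lo)&(a<lo+15)
        if s.sum()>3: print("   arm a",lo+7,"z p80",np.percentile(X[s,2],80),s.sum())
E
python3 tilt.py scene wrist
```

```text
scene yel 32 p50,p90 [132.8 230.3] a 82.1409150158135 b 14.486461729219833
scene blue 45 p50,p90 [117.3 139.3] a 108.3802808777455 b 14.922378533999176
wrist red 5722 p50,p90 [186.5 187.6] a 4.33846825520161 b 0.7366603390625955
wrist yel 3683 p50,p90 [223.3 225.4] a 52.97298928671474 b -0.5201793771769438
wrist blue 4170 p50,p90 [123.  129.8] a 23.038359759381763 b 0.8706430113873654
   arm a -13 z p80 130.20997386105282 1100
   arm a 17 z p80 124.13117210471013 405
   arm a 32 z p80 123.34375005876413 1069
   arm a 47 z p80 122.3014066859353 988
   arm a 62 z p80 121.21998337983314 55
   arm a 77 z p80 175.91921878482617 20
```

Request:
{"method": "servo_tool", "body": {"slide": [[0, 0, 0.005], [0, 0, 0.008], [0, 0, 0.008]], "rot": [[0, 0, 0], [0, 0, 0], [0, 0, 0]], "claw": [0, 0, 0]}}

```text
time: 8.93
tool_pos: [583.0, 133.4, 131.8]
tcp_rot: [3.139, 0.007, 2.652]
contact_force: [2.8, -4.6, 13.7]
grip_width: 0.3
```

```bash
python3 tilt.py wrist
```

```text
wrist red 5830 p50,p90 [186.  187.1] a 4.770914883964825 b 0.7358027588327504
wrist yel 3689 p50,p90 [222.3 224.4] a 53.19020433584555 b -0.4923872412059292
wrist blue 4139 p50,p90 [122.3 129.5] a 23.042787828523227 b 0.856446214969621
   arm a -13 z p80 129.78117077471893 1114
   arm a 17 z p80 123.44601923151473 328
   arm a 32 z p80 122.7674858377775 1075
   arm a 47 z p80 121.46882135420823 1004
   arm a 62 z p80 120.5175499483091 56
   arm a 77 z p80 175.44543788404258 20
```

Tilt about 0.07 rad, force stiffening: it looks bound. Lift off slowly and check that it stays.

Request:
{"method": "servo_tool", "body": {"slide": [[0, 0, -0.02], [0, 0, -0.06], [0, 0, -0.2], [0, 0, -0.45], [0, 0, -0.7]], "rot": [[0, 0, 0], [0, 0, 0], [0, 0, 0], [0, 0, 0], [0, 0, 0]], "claw": [0, 0, 0, 0, 0]}}

```text
time: 9.6
tool_pos: [579.7, 134.4, 269.9]
tcp_rot: [-3.14, -0.002, 2.652]
contact_force: [0.1, 0.4, 0.0]
grip_width: 0.3
```

```bash
python3 tilt.py wrist scene; python3 look.py w2;  python3 go.py 516.6 168.7 240 4.0
```

```text
wrist red 1190 p50,p90 [186.9 188.1] a 4.747833738629222 b 0.8119622981976167
wrist yel 3666 p50,p90 [360.7 362.7] a 54.63305898411292 b -0.9562170889710057
wrist blue 1962 p50,p90 [122.4 130.9] a 48.160311682445695 b 2.110450864370095
   arm a -13 z p80 130.9255927441884 326
   arm a 2 z p80 129.99635287876706 4
   arm a 17 z p80 124.57213515375986 161
   arm a 32 z p80 123.57934379687168 351
   arm a 47 z p80 122.32875672226595 341
   arm a 62 z p80 285.20087694729676 45
   arm a 92 z p80 117.77820720634034 19
   arm a 107 z p80 116.9760200330975 269
scene red 170 p50,p90 [176.8 189.4] a 12.968336012301714 b 2.8519191260773913
scene yel 95 p50,p90 [132.8 372.7] a 75.71510896205363 b 7.342391925080899
scene blue 168 p50,p90 [124.8 133.7] a 46.91790391945597 b 7.13923215216772
   arm a 2 z p80 132.85943069233142 7
   arm a 17 z p80 129.76029027837484 38
   arm a 32 z p80 125.42641416653154 28
   arm a 47 z p80 126.61547590862865 8
   arm a 107 z p80 253.46607342587717 4
[516.9 169.3 431.8]
jaw 0.68 [251.1, 230.8] [572.1 138.  286.1]
jaw_push 0.73 [254.9, 178.8] [583.1 134.5 132. ]
handle_centre 0.89 [254.5, 104.4] [519.4 168.  187.6]
red 1115 top z 188.06999999585497 ((522.1271362304688, 166.4445343017578), (38.224369049072266, 14.902103424072266), 49.745872497558594) median z 186.8582947644142
yel 3719 top z 367.6948764287711 ((556.994873046875, 137.54153442382812), (80.03776550292969, 2.589442491531372), 61.96031951904297) median z 365.77705898873404
t 9.9 pos [579.6 134.2 267.5] rpy [-3.140e+00 -3.000e-03  2.652e+00] q [ 0.1   0.45  1.25 -0.    1.45 -0.98] F [-0.8  0.6  0. ]
slide [0.3587 0.0042 0.1383] rot [ 1.00e-04 -1.10e-03 -4.29e-01]
```

View pics/w2.png

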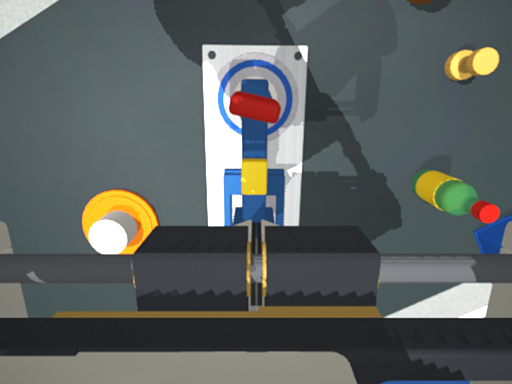

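```bash
python3 go.py 525 165 222 4.009 0.075
```

```text
t 9.9 pos [579.6 134.2 267.5] rpy [-3.140e+00 -3.000e-03  2.652e+00] q [ 0.1   0.45  1.25 -0.    1.45 -0.98] F [-0.8  0.6  0. ]
slide [0.3127 0.0078 0.2281] rot [-0.0162  0.0189 -0.4317]
```

Request:
{"method": "servo_tool", "body": {"slide": [[0.08, 0, 0], [0.16, 0, 0], [0.24, 0, 0], [0.317, 0, 0], [0.317, 0, 0]], "rot": [[0, 0, -0.055], [0, 0, -0.11], [0, 0, -0.165], [0, 0, -0.22], [0, 0, -0.275]], "claw": [50, 50, 50, 50, 50]}}

```text
time: 10.52
tool_pos: [522.9, 164.5, 267.4]
tcp_rot: [3.141, -0.004, -2.76]
contact_force: [-0.3, 0.5, 0.6]
grip_width: 45.6
```

```bash
python3 go.py 525 165 222 4.009 0.075
```

```text
t 10.525 pos [522.9 164.5 267.4] rpy [ 3.141 -0.004 -2.76 ] q [ 0.16  0.36  1.38  0.    1.4  -1.79] F [-0.3  0.5  0.6]
slide [-0.0116 -0.0019  0.2271] rot [-0.0211  0.0094 -0.1547]
```

Request:
{"method": "servo_tool", "body": {"slide": [[0, 0, 0], [0, 0, 0], [-0.012, -0.002, 0.1], [-0.012, -0.002, 0.227], [-0.012, -0.002, 0.227]], "rot": [[-0.007, 0.003, -0.05], [-0.014, 0.006, -0.1], [-0.021, 0.0094, -0.1547], [-0.021, 0.0094, -0.1547], [-0.021, 0.0094, -0.1547]], "claw": [50, 50, 50, 50, 50]}}

```text
time: 11.15
tool_pos: [525.1, 164.2, 220.5]
tcp_rot: [3.066, -0.018, -2.281]
contact_force: [0.8, -0.5, 0.3]
grip_width: 50.2
```

```bash
python3 go.py 519.4 168 146.7 4.009 0.075; python3 look.py w3
```

```text
t 11.15 pos [525.1 164.2 220.5] rpy [ 3.066 -0.018 -2.281] q [ 0.14  0.43  1.41  0.05  1.36 -2.3 ] F [ 0.8 -0.5  0.3]
slide [-0.0025  0.0059  0.3706] rot [ 0.0007 -0.0007 -0.0023]
[488.6 105.4 378.7]
jaw 0.77 [98.6, 217.3] [626.6  98.4 131.2]
jaw_push 0.9 [170.6, 211.0] [580.4 133.  131.2]
handle_centre 0.76 [257.3, 207.3] [516.9 161.7 187.6]
red 1515 top z 187.8889929801414 ((522.2140502929688, 166.00518798828125), (39.00756072998047, 14.832751274108887), 49.24924087524414) median z 186.71430004589303
yel 2384 top z 313.1281889539969 ((507.5043029785156, 148.5741729736328), (9.520130157470703, 66.78402709960938), 50.115543365478516) median z 132.57715572288492
```

View pics/w3.png

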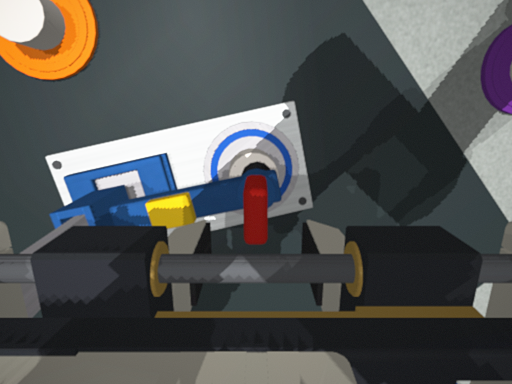

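Request:
{"method": "servo_tool", "body": {"slide": [[-0.002, 0.003, 0.1], [-0.002, 0.004, 0.2], [-0.002, 0.004, 0.3], [-0.002, 0.005, 0.367], [-0.002, 0.005, 0.367]], "rot": [[0, 0, 0], [0, 0, 0], [0, 0, 0], [0, 0, 0], [0, 0, 0]], "claw": [50, 50, 50, 50, 50]}}

```text
time: 11.98
tool_pos: [521.6, 168.2, 150.3]
tcp_rot: [3.071, -0.013, -2.28]
contact_force: [-0.0, -0.0, 0.6]
grip_width: 50.2
```

```bash
python3 go.py 519.4 168 146.7 4.009 0.075
```

```text
t 11.975 pos [521.6 168.2 150.3] rpy [ 3.071 -0.013 -2.28 ] q [ 0.15  0.48  1.53  0.05  1.19 -2.31] F [-0.  -0.   0.6]
slide [0.0076 0.0063 0.0186] rot [-0.0007  0.0008 -0.0021]
```

Request:
{"method": "servo_tool", "body": {"slide": [[0.006, 0.005, 0.012], [0.006, 0.005, 0.012]], "rot": [[0, 0, 0], [0, 0, 0]], "claw": [30, 26]}}

```text
time: 12.22
tool_pos: [520.4, 168.0, 148.8]
tcp_rot: [3.072, -0.012, -2.28]
contact_force: [-0.3, -0.8, 0.3]
grip_width: 34.5
```

```bash
python3 go.py 519.4 168 146.7 4.009 0.075
```

```text
t 12.225 pos [520.4 168.  148.8] rpy [ 3.072 -0.012 -2.28 ] q [ 0.15  0.48  1.54  0.05  1.18 -2.31] F [-0.3 -0.8  0.3]
slide [0.0031 0.0028 0.0108] rot [-0.0011  0.0013 -0.0021]
```

Request:
{"method": "servo_tool", "body": {"slide": [[0, 0, 0], [0, 0, 0], [0, 0, 0], [0, 0, 0], [0, 0, 0]], "rot": [[0, 0, 0], [0, 0, 0], [0, 0, 0], [0, 0, 0], [0, 0, 0]], "claw": [20, 10, 5, 5, 5]}}

```text
time: 12.85
tool_pos: [520.6, 167.8, 148.2]
tcp_rot: [3.072, -0.012, -2.281]
contact_force: [4.9, -2.3, -2.5]
grip_width: 15.8
```

```bash
python3 tilt.py wrist;python3 go.py 519.4 168 146.7 4.009 0.075
```

```text
wrist red 2620 p50,p90 [185.8 187.4] a 3.939275084826245 b -6.8571835335556175
wrist yel 2960 p50,p90 [239.2 241.9] a 6.205705967463825 b -19.846495007796754
wrist blue 6811 p50,p90 [118.7 135.5] a 85.4676805549581 b -8.420248980975007
   arm a -13 z p80 130.10328617323597 363
   arm a 2 z p80 128.73058585465986 14
   arm a 17 z p80 127.66005133169871 277
   arm a 32 z p80 123.06513335925528 295
   arm a 47 z p80 121.71637073887716 169
   arm a 62 z p80 120.68034575994778 8
   arm a 92 z p80 117.23130774842508 47
   arm a 107 z p80 116.63471811632961 382
t 12.9 pos [520.6 167.8 148.2] rpy [ 3.072 -0.012 -2.281] q [ 0.15  0.48  1.54  0.05  1.18 -2.31] F [ 5.3 -2.9 -2.3]
slide [0.0031 0.0047 0.0081] rot [-0.0012  0.0012 -0.0022]
```

Request:
{"method": "servo_tool", "body": {"slide": [[0, 0, 0], [0, 0, 0], [0, 0, 0], [0, 0, 0], [0, 0, 0]], "rot": [[0, 0, 0.05], [0, 0, 0.1], [0, 0, 0.15], [0, 0, 0.2], [0, 0, 0.25]], "claw": [5, 5, 5, 5, 5]}}

```text
time: 13.52
tool_pos: [521.0, 167.6, 148.9]
tcp_rot: [3.102, -0.057, -3.07]
contact_force: [5.0, -2.2, 0.9]
grip_width: 15.7
```

Request:
{"method": "servo_tool", "body": {"slide": [[0, 0, 0], [0, 0, 0], [0, 0, 0], [0, 0, 0], [0, 0, 0]], "rot": [[0, 0, 0.05], [0, 0, 0.1], [0, 0, 0.15], [0, 0, 0.2], [0, 0, 0.25]], "claw": [5, 5, 5, 5, 5]}}

```text
time: 14.15
tool_pos: [521.1, 167.2, 149.4]
tcp_rot: [-3.129, -0.067, 2.426]
contact_force: [4.4, -5.5, 5.0]
grip_width: 15.7
```

```bash
python3 tilt.py wrist;python3 go.py 519.4 168 146.7 2.438 0.075; python3 -c "
from plant import *;print(get_obs()['moment'])"
```

```text
wrist red 2611 p50,p90 [186.7 189.3] a -1.7343541081641332 b 2.5770719221787024
wrist yel 3071 p50,p90 [241.9 243.7] a -10.253092404306598 b 9.143554068865326
wrist blue 1083 p50,p90 [127.8 131.5] a -13.281998336014503 b 2.8846702814789635
   arm a -13 z p80 130.81356652218247 743
   arm a 2 z p80 131.09873088686297 5
t 14.2 pos [521.1 167.1 149.4] rpy [-3.129 -0.067  2.419] q [ 0.15  0.48  1.53  0.05  1.18 -0.72] F [ 3.7 -6.   4.3]
slide [ 0.0084 -0.0023  0.0143] rot [ 0.0012  0.0019 -0.0057]
[-1.02330327  0.02313183  0.09263844]
```

Request:
{"method": "servo_tool", "body": {"slide": [[0, 0, 0], [0, 0, 0], [0, 0, 0], [0, 0, 0], [0, 0, 0]], "rot": [[0, 0, 0.05], [0, 0, 0.1], [0, 0, 0.15], [0, 0, 0.2], [0, 0, 0.25]], "claw": [5, 5, 5, 5, 5]}}

```text
time: 14.82
tool_pos: [521.1, 167.0, 149.9]
tcp_rot: [-3.085, -0.039, 1.64]
contact_force: [3.7, -4.5, 8.1]
grip_width: 16.1
```

Request:
{"method": "servo_tool", "body": {"slide": [[0, 0, 0], [0, 0, 0], [0, 0, 0], [0, 0, 0], [0, 0, 0]], "rot": [[0, 0, 0.05], [0, 0, 0.1], [0, 0, 0.15], [0, 0, 0.2], [0, 0, 0.25]], "claw": [5, 5, 5, 5, 5]}}

```text
time: 15.45
tool_pos: [521.4, 167.2, 150.3]
tcp_rot: [-3.075, 0.011, 0.856]
contact_force: [3.8, -5.1, 10.3]
grip_width: 16.3
```

```bash
python3 tilt.py wrist;python3 go.py 519.4 168 146.7 0.867 0.075; python3 -c "
from plant import *;print(get_obs()['moment'])"
```

```text
wrist red 2555 p50,p90 [187.9 189.8] a 8.785939651671624 b 8.721077668643373
wrist yel 5671 p50,p90 [231.6 243.1] a 45.11992171064886 b 13.085338207693768
wrist blue 10755 p50,p90 [122.1 136.5] a 92.943292865495 b 5.756126626923309
   arm a -13 z p80 132.62010515003087 112
   arm a 2 z p80 79.75671152177294 10
   arm a 17 z p80 128.768312720748 359
   arm a 32 z p80 124.98049932104871 682
   arm a 47 z p80 123.56184006704902 796
   arm a 62 z p80 122.5991706561285 62
   arm a 92 z p80 118.22829382889716 158
   arm a 107 z p80 117.5396991456389 838
t 15.5 pos [521.4 167.3 150.3] rpy [-3.075  0.012  0.849] q [0.14 0.48 1.53 0.05 1.18 0.85] F [ 4.6 -5.4 10.9]
slide [-0.0037 -0.0086  0.0188] rot [ 0.002  -0.0016 -0.0057]
[-0.52618353  0.51403711  0.17019071]
```

Request:
{"method": "servo_tool", "body": {"slide": [[0, 0, 0], [0, 0, 0], [0, 0, 0], [0, 0, 0]], "rot": [[0, 0, 0.05], [0, 0, 0.1], [0, 0, 0.1], [0, 0, 0.1]], "claw": [5, 5, 5, 5]}}

```text
time: 16.0
tool_pos: [521.8, 167.5, 150.6]
tcp_rot: [-3.081, 0.03, 0.547]
contact_force: [3.4, -5.8, 12.0]
grip_width: 16.3
```

Request:
{"method": "servo_tool", "body": {"slide": [[0, 0, 0], [0, 0, 0], [0, 0, 0], [0, 0, 0]], "rot": [[0, 0, 0], [0, 0, 0], [0, 0, 0], [0, 0, 0]], "claw": [20, 30, 40, 40]}}

```text
time: 16.5
tool_pos: [519.7, 168.2, 147.9]
tcp_rot: [-3.078, 0.035, 0.548]
contact_force: [0.1, 0.8, 0.3]
grip_width: 39.2
```

Request:
{"method": "servo_tool", "body": {"slide": [[0, 0, -0.1], [0, 0, -0.25], [0, 0, -0.4], [0, 0, -0.55], [0, 0, -0.55]], "rot": [[0, 0, 0], [0, 0, 0], [0, 0, 0], [0, 0, 0], [0, 0, 0]], "claw": [40, 40, 40, 40, 40]}}

```text
time: 17.12
tool_pos: [527.9, 164.3, 259.9]
tcp_rot: [-3.08, 0.03, 0.548]
contact_force: [-0.6, 0.9, -0.7]
grip_width: 40.3
```

```bash
python3 tilt.py wrist scene; python3 look.py w4; python3 - <<'E'
from h import *
np.set_printoptions(precision=1,suppress=True)
o=get_obs(); print(o["contact_force"],o["tool_pos"])
c=capture("scene"); cv2.imwrite("pics/s4.png",cv2.resize(c["frame"][120:310,190:430,::-1],None,fx=3,fy=3,interpolation=cv2.INTER_CUBIC))
E
```

```text
wrist red 1086 p50,p90 [190.  191.6] a 9.77405437644548 b 4.260921844883057
wrist yel 4473 p50,p90 [346.8 352. ] a 48.54127196172335 b 12.223931624860752
wrist blue 4126 p50,p90 [123.7 136.7] a 85.19555193814215 b 3.657263568239992
   arm a -13 z p80 134.77935371587614 179
   arm a 2 z p80 134.05427397593814 10
   arm a 17 z p80 128.74974252891496 243
   arm a 32 z p80 126.39551539764338 362
   arm a 47 z p80 124.6560649680803 363
   arm a 62 z p80 123.49916369502358 17
   arm a 92 z p80 119.13661824163353 133
   arm a 107 z p80 118.13786099446149 387
scene red 149 p50,p90 [181.8 192.4] a 14.971441516621267 b 3.0677946978933934
scene yel 79 p50,p90 [134.2 193.8] a 75.36128241741493 b 4.677646972709429
scene blue 177 p50,p90 [127.2 135.3] a 46.48634477097847 b 6.587660229753824
   arm a 2 z p80 135.55045354141416 7
   arm a 17 z p80 133.99944701887335 39
   arm a 32 z p80 129.37390849075695 32
   arm a 47 z p80 128.7629149132918 12
   arm a 92 z p80 119.38802535942492 5
   arm a 107 z p80 119.17735608341809 4
[597.  196.8 411.5]
jaw 0.81 [390.6, 101.6] [638.8 111.8 137.7]
jaw_push 0.95 [329.9, 143.4] [584.  132.7 132.8]
handle_centre 0.79 [261.0, 191.1] [530.6 168.4 190.2]
red 1088 top z 191.53089505554965 ((524.5108642578125, 166.1769561767578), (37.734127044677734, 14.673277854919434), 31.94990348815918) median z 190.02617796561879
yel 4447 top z 349.0241887714841 ((555.4591064453125, 164.4962921142578), (3.082763195037842, 79.67192840576172), 31.363136291503906) median z 343.6457870079955
[-0.  -0.3 -0.5] [526.4 164.  256.7]
```

View pics/w4.png

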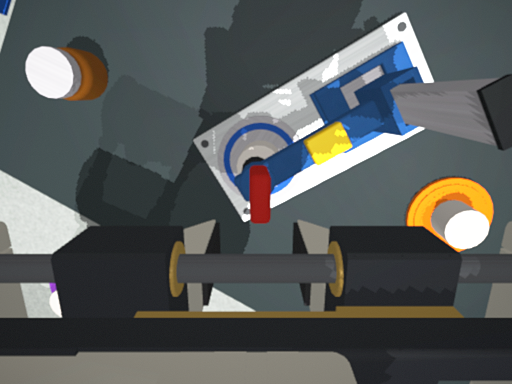

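View pics/s4.png

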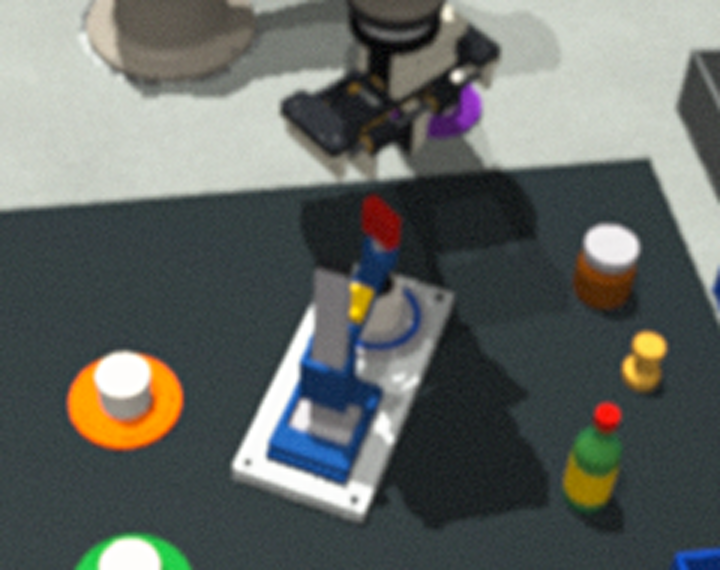

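```bash
python3 -c "
from plant import *;print(close_job())"
```

```text
the job is handed in; nothing more can be done
None
```

The hub is clamped and the job is handed in at about 17 s of the 72 s allowed. It gave no verdict, and the clamping force is an estimate because nothing measures it directly.

- **Pushing the jaw:** I pressed the jaw down about 76 mm on its yellow pad, with a peak of 13.7 N. The foot met the hub and the jaw tilted up and bound. It stayed tilted at about 0.075 rad after I lifted off.
- **Tightening:** I then gripped the red handle and turned it clockwise by 198° (3.45 rad), a little over half a turn. I opened the fingers and backed off straight up.

**Last checks:**
- The tool force was about 0, and the gripper stood clear about 65 mm above the handle.
- The jaw was still tilted, at roughly 0.1 rad in the depth image.
- In the pictures the cover still stood under the foot and nothing nearby looked moved. I did not measure the cover's position or tilt, and the spare cover, carton and screwdriver were outside the final pictures.
- From the turn angle at about 8 N per rad, I put the clamping force at 28 to 32 N, inside the 16 to 55 N band.

No check failed. The only disagreement was a few millimetres between the scene and wrist cameras on the arm's height, and I used the wrist camera's values.

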